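Fit the sprung spindle into the paper-roll holder

ROBOT

A 6-joint arm with a two-finger parallel gripper is mounted at the origin on the work surface. World frame = base frame: x ahead of the robot, y to its left, z up, the work surface at z = 0. Lengths are in m, angles in rad, forces in N, time in s.
With the tool pointing down it reaches from about 0.3 to 0.825 m from the base axis. Payload 5.4 kg.
Tool frame: the origin (TCP) lies where the fingers leave the gripper's body, on its centre line; the fingertips stand 88 mm ahead of it and the grasp point (between the pads) lies 69 mm ahead of it; z points along the fingers, y is the line along which they close (so a half turn about z gives the same grasp; the last joint's range is limited). The gripper opens to 92 mm and grips with 3 to 60 N. Pads are 20 mm wide; open, the fingers measure 128 mm over their backs; the gripper's body (75 mm by 189 mm) begins 69 mm behind the grasp point.
Start: joints at [0.978, 0.158, 1.597, -0, 1.386, -0.21], TCP at [0.215, 0.533, 0.303] pointing down, gripper open.
Joint ranges: [-2.91, 2.91], [-0.94, 2.29], [0.18, 2.7], [-1.29, 4.43], [0.17, 2.64], [-3, 3]. Speed limits (rad/s): [2.57, 2.57, 3.14, 3.14, 3.14, 3.14].

INTERFACE

Orientations are given as a unit quaternion [x, y, z, w].
In Python, from workcell import arm, vision, finder gives the robot as it stands.
- The arm moves only by the tool step_arm, never from a script. Its argument "increments" is a list of rows, each a list of 5 numbers: the finger opening in mm, from 0 to 91.9, then the shift along the tool's x, y, z in mm, then the turn about the tool's z in rad. In form: [[grip, tx, ty, tz, roll], ...]. A call has 1 to 20 rows; each row shifts and turns the commanded pose from where the row before left it, along the tool's axes as they then stand; what a row does not reach is not made up. A row lasts 1/12 s, in which the tool goes at most 41.7 mm and 7.16 degrees, less where a joint would pass 70% of its speed; a pose out of reach is approached as far as the arm can. A call is refused whole if a number of a shift passes 41.7 or a number of a turn 0.125, either way. A call with a gripper value outside its range is refused whole. The fingers move at their own pace and stop on an object; the grip force is fixed at half the most. Time passes only in rows, so rows that do not move let the fingers close. It gives the time, the measured TCP pose, the force, the opening and the grip force at its end, in the units of the state.
- arm.get_state(): the state, without advancing time (a new reading comes with each control period).
- vision.get_image(name): name is "side" or "top" or "wrist"; returns the picture (420x560x3 uint8, blue, green, red); there is no depth.
- vision.camera_model(name): a dict with "intrinsics" (3x3 intrinsics, pixels), "R" (3x3) and "t" (3): a world point X has camera coordinates R X + t; the wrist camera has in their place "hand_eye" (4x4, takes a point from camera to tool coordinates, whose origin is the TCP and whose axes are the flange's). Camera axes: x right, y down, z forward; pixel columns grow to the right and rows downward; lengths in m; the calibration is good to about 2 mm. The wrist camera is an equidistant fisheye: a pixel r from the principal point sees the ray r / f radians off the axis. A picture is of the moment at which its call begins: read the wrist's pose just before it. camera_model takes no time and is no camera call.
- arm.finish_job(): hands the job in; it is judged then, once.
Trained networks look in the newest picture that a camera, given by its name, has taken for a name from the list of things; names that differ only in an ending like _2 or _b are one class to them, and where a whole thing is asked for, a point or a joint stands for the part that bears it (a point fixed in the world has none). Each returns a list of dicts, best first, with "confidence" (0 to 1); they miss things now and then, are a little off and sometimes report something else, mostly with a low value. They report only what shows in the picture. A call takes as long as a camera call. They do not tell look-alikes from the thing itself.
- finder.recognise(query, camera): "extent" ([centre column, centre row, width, height] in pixels, round what is visible of it).
- finder.masks_of(query, camera): "region" (420x560 bool, what is visible of it) and "extent" ([centre column, centre row, width, height] in pixels, round what is visible of it).
The state is a dict: "clock": time; "q": joint angles; "dq": joint speeds; "joint_efforts": joint torques, N m; "eef_pos": TCP position; "tool_rot": TCP orientation; "force": force on the tool from outside, world axes, zero at the start; "torque": the same for the moment, N m; "width": finger opening in m; "grip_force": force on a finger pad.
Only numpy, scipy, OpenCV 4.12 (cv2) and the standard library are available. Lean on these libraries where they do the work, as an engineer would, in place of code of your own. Each camera call takes 0.05 s, during which the arm holds its last target. There are 200 camera calls.

TASK

Take the sprung plastic spindle off its wooden rest and fit it between the two posts of the paper-roll holder: squeeze it short against one side, bring it level, and let it spring out so that its two end pins sit fully home in the recesses of the two sides (either way round). Do it gently, without forcing the spindle or the holder, leave the other things on the bench alone, and let go.

Things in the scene. Friction and masses are not known exactly. Their poses are not given: they have to be found in the camera images.
- spindle: white sprung telescopic spindle, 176 mm long when free, about 85 g, lying level on the rest. Origin on its axis at the middle of the barrel; its y axis runs along it, towards the sprung end. Barrel (grip it here, midway between the notches): 26 mm across, from y = -48 to +48 mm, with a fixed pin at y = -48. From y = +48 a sleeve, 20 mm across, 56 mm long, with a pin on its end
- tip_fixed (a point): end of the fixed pin (9 mm across, 12 mm long, bevelled tip) on the spindle's axis, 60 mm from the spindle's origin along its -y. The round barrel can pivot and slip a little in the fingers when an end is pushed sideways: grip it firmly and look again how it lies
- tip_sprung (a point): end of the sleeve's pin (9 mm across, 12 mm long, bevelled tip), 116 mm from the spindle's origin along its +y when free. Sleeve and pin slide into the barrel by up to 24 mm, then it is solid. The spring takes 1.6 N to start, then 0.2 N more for each mm (5.6 N at 20 mm). Fitted, the spindle is 10 mm shorter than free; to pass the last pin down its groove it must be at least 17 mm shorter
- holder: steel paper-roll holder lying on its back, fixed to the bench. Origin at the bench under its middle; y from post to post, z up. Base plate 66 x 212 x 8 mm; posts 46 mm wide in x, 126 mm tall, at y = +/-88 to 98 mm, with black clamp knobs outside (to y = +/-114 mm). Between the posts is a grey U-shaped cradle; its cross bar is at most 35 mm high. More than 15 N on the holder is forcing
- left_post (a point): middle of the top of the holder's post at +y (holder x = 0, y = 93, z = 126 mm). On its inner side is a cheek of the cradle, 36 mm wide, with an upright groove 14 mm wide (x = -7 to 7 mm), open above and below; groove floor at y = 76 mm, rails either side 5 mm wide and 3 mm proud (to y = 73 mm). The cheek's top edge is 34 mm above the centre of its recess
- right_post (a point): middle of the top of the holder's post at -y (holder x = 0, y = -93, z = 126 mm), with the mirror image of the left cheek: groove floor at y = -76 mm, rails to y = -73 mm
- bay (a point): point midway between the cheeks, holder x = y = 0, 95 mm above the bench. In each groove floor is a recess 12.5 mm wide, 11.5 mm high, 7 mm deep (bottom at y = +/-83 mm), at x = 0. Both recesses are level with each other, but the cradle may be clamped so that they are up to 10 mm above or below this point; that is not reported and must be felt: a sprung pin slid down the groove jumps in and its push drops away
- rest: plywood rest fixed to the bench, base 60 x 110 x 8 mm, its y along the 110 mm, with two V-notched blocks 36 mm either side of its middle, each 10 mm thick, 40 mm across, up to 36 mm tall, that hold the barrel. Origin at the bench under its middle; the spindle's axis lies about 38 mm above the bench, along the rest's y
- valve: small brass ball valve standing on end, 44 mm tall, with a stub to one side; origin under its centre; a bystander, leave it alone
- elbow: white plastic pipe elbow, 28 mm thick, about 48 mm tall; origin under its upright leg; a bystander, leave it alone
- waste_cup: chromed waste fitting standing on a 60 mm flange, 66 mm tall; origin under its centre; a bystander, leave it alone
- paste: grey can with a paper label, 64 mm across, 85 mm tall; origin under its centre; a bystander, leave it alone
- wrench: steel wrench lying flat, 190 mm long; origin near its middle, its own x along its length; a bystander, leave it alone
- nipple: brass threaded nipple with a hexagon-like collar, 34 mm across, 38 mm tall; origin under its centre; a bystander, leave it alone
Mind the look-alikes: they are no part of the job. There is more than one size of the spindle; the one meant has the size given above.

How it is judged:
On the way:
1. the spindle is lifted off its rest (height (world z) of spindle above 0.07 m), for 0.1 s.
At the end, for the whole second after the job is handed in: the spindle is at rest between the posts with both pin ends in the two recesses of the cradle, each at least 3.5 mm deep past the groove floor (fully home is 7 mm) and within 6 mm of the holder's middle plane, 78 to 112 mm above the bench; either way round (((x of tip_sprung in the frame of holder between -0.006 and 0.006 m and z of tip_sprung in the frame of holder between 0.078 and 0.112 m and y of tip_sprung in the frame of holder above 0.0795 m and x of tip_fixed in the frame of holder between -0.006 and 0.006 m and z of tip_fixed in the frame of holder between 0.078 and 0.112 m and y of tip_fixed in the frame of holder below -0.0795 m) or (x of tip_sprung in the frame of holder between -0.006 and 0.006 m and z of tip_sprung in the frame of holder between 0.078 and 0.112 m and y of tip_sprung in the frame of holder below -0.0795 m and x of tip_fixed in the frame of holder between -0.006 and 0.006 m and z of tip_fixed in the frame of holder between 0.078 and 0.112 m and y of tip_fixed in the frame of holder above 0.0795 m)) and linear speed of spindle below 0.02 m/s); the robot touches nothing.
It fails at once if the spindle is forced: pushed on the holder with more than 15 N (contact force between spindle and holder above 15 N).
It fails at once if the robot itself presses on the holder with more than 15 N (contact force between any of the fingers, the arm and holder above 15 N).
It fails at once if a bystander is moved by more than 20 mm (distance of any of valve, elbow, waste_cup, paste, wrench, nipple from where it was at the start of the episode above 0.02 m).
It also fails if it takes over 61 s, if anything falls off the work surface, if the arm or the gripper's body presses on something with over 40 N, if the wrist force passes 120 N, or if a joint passes its speed limit or range.

## Working session

There is one attempt and no reset: what is moved stays moved. The work goes in short steps, Python scripts to look and compute and a tool call to move; the robot and the scene stay as the last step left them, time stands still between calls to the robot, and variables do not carry over. Pictures are saved under pics/ and viewed, at most 10 in all, crops included, and the job is handed in when it is done.

Besides the shell and the picture viewer there is one more tool, called after ">>>" in YAML: its name, and indented under it one key for each argument. step_arm: Moves the arm, as the interface text tells. Its arguments: {"type":"object","properties":{"increments":{"type":"array"}},"required":["increments"]}

```bash
mkdir -p pics; ls
python3 - <<'E'
from workcell import arm, vision, finder
import cv2,numpy as np
s=arm.get_state(); print({k:np.round(v,3) for k,v in s.items()})
for n in ["side","top"]:
    im=vision.get_image(n); cv2.imwrite(f"pics/{n}0.png",im)
    m=vision.camera_model(n); print(n,{k:np.round(v,4).tolist() for k,v in m.items()})
    for q in ["spindle","holder","rest"]:
        for d in finder.recognise(q,n)[:4]: print(q,np.round(d["confidence"],2),np.round(d["extent"],1))
print({k:np.round(v,4).tolist() for k,v in vision.camera_model("wrist").items()})
E
```

```text
pics
{'clock': np.float64(0.0), 'q': array([ 0.978,  0.159,  1.598, -0.   ,  1.386, -0.21 ]), 'dq': array([-0.001, -0.002, -0.   , -0.001, -0.001, -0.001]), 'joint_efforts': array([-1.0000e-03, -3.8557e+01, -3.2211e+01,  7.0000e-02,  3.8000e-02,
       -0.0000e+00]), 'eef_pos': array([0.215, 0.533, 0.302]), 'tool_rot': array([ 0.19 ,  0.982, -0.001, -0.   ]), 'force': array([ 0.124,  0.038, -0.684]), 'torque': array([0.006, 0.008, 0.04 ]), 'grip_force': np.float64(0.0), 'width': np.float64(0.092)}
side {'intrinsics': [[488.7786, 0.0, 280.9672], [0.0, 488.7786, 205.617], [0.0, 0.0, 1.0]], 'R': [[-0.9913, -0.1318, 0.0046], [-0.0958, 0.6952, -0.7124], [0.0907, -0.7066, -0.7017]], 't': [0.5692, 0.1145, 1.0804]}
spindle 0.87 [312.2 175.3  22.9  43.6]
spindle 0.69 [389.2 171.6  49.9  47.1]
spindle 0.64 [321.1 141.8  19.4  20. ]
spindle 0.16 [313.  283.   36.7 127. ]
holder 0.64 [313.4 280.1  45.5 124.1]
rest 0.65 [316.1 182.1  31.9  34.3]
rest 0.64 [311.4 282.6  41.9 130.5]
top {'intrinsics': [[477.7813, 0.0, 270.8809], [0.0, 477.7813, 211.6237], [0.0, 0.0, 1.0]], 'R': [[0.0948, -0.9955, 0.0033], [-0.9735, -0.0934, -0.2088], [0.2082, 0.0166, -0.978]], 't': [-0.0425, 0.5704, 1.0019]}
spindle 0.88 [371.4 334.1  76.4  72.5]
spindle 0.82 [346.9 246.5  74.1  23.3]
spindle 0.68 [424.1 253.9  47.6  25.5]
holder 0.57 [193.6 244.4 107.1  42.7]
holder 0.4 [345.4 248.1  75.1  28.1]
rest 0.63 [355.6 250.2  50.9  40.9]
rest 0.56 [177.2 150.1  14.4  19.5]
{'intrinsics': [[325.1923, 0.0, 277.8534], [0.0, 325.1923, 210.9791], [0.0, 0.0, 1.0]], 'hand_eye': [[-0.0001, -0.9683, -0.2499, 0.0712], [1.0, -0.0001, 0.0001, 0.0005], [-0.0001, -0.2499, 0.9683, -0.0816], [0.0, 0.0, 0.0, 1.0]]}
```

View pics/top0.png

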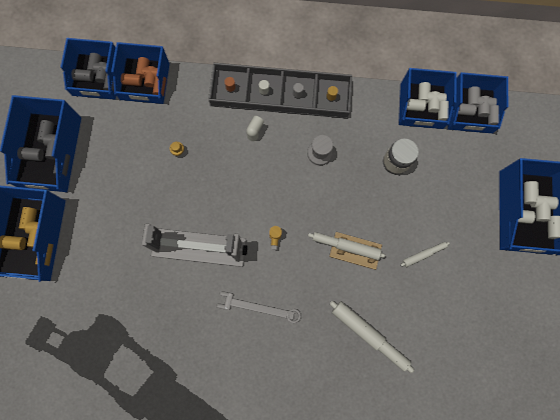

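View pics/side0.png

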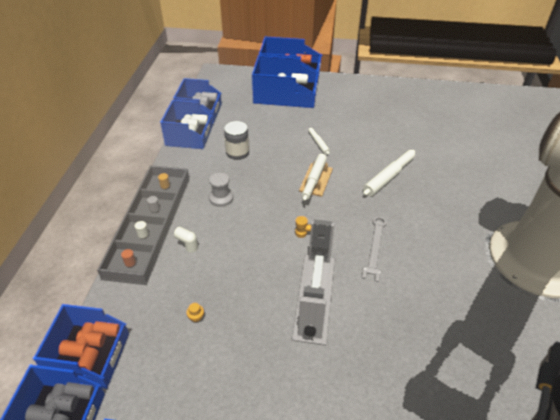

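The top view shows the right spindle on the rest at (347,246): thin sprung end at left (310,236), fixed pin at right (384,257). The look-alikes are at (371,334) and (425,254). The holder lies from (150,237) to (242,246), with the valve near at (275,237).

```bash
cat > h.py <<'E'
from workcell import arm, vision, finder
import cv2,numpy as np
from scipy.spatial.transform import Rotation as Ro
def ray(n,u,v,st=None):
    m=vision.camera_model(n);K=np.array(m["intrinsics"])
    x=np.array([(u-K[0,2])/K[0,0],(v-K[1,2])/K[1,1]])
    if n=="wrist":
        r=np.hypot(*x);d=np.array([*(x/r*np.sin(r)),np.cos(r)])
        H=np.array(m["hand_eye"]);R=Ro.from_quat(st["tool_rot"]).as_matrix()
        return R@H[:3,3]+st["eef_pos"],R@H[:3,:3]@d
    R=np.array(m["R"]);return -R.T@np.array(m["t"]),R.T@np.array([*x,1])
def at(n,u,v,z,st=None):
    c,d=ray(n,u,v,st);return c+d*(z-c[2])/d[2]
def proj(n,X,st=None):
    m=vision.camera_model(n);K=np.array(m["intrinsics"])
    if n=="wrist":
        H=np.array(m["hand_eye"]);R=Ro.from_quat(st["tool_rot"]).as_matrix()
        p=H[:3,:3].T@(R.T@(np.array(X)-st["eef_pos"])-H[:3,3])
        r=np.hypot(p[0],p[1]);th=np.arctan2(r,p[2]);x=p[:2]/r*th
    else:
        p=np.array(m["R"])@X+np.array(m["t"]);x=p[:2]/p[2]
    return x*K[0,0]+K[:2,2]
E
python3 - <<'E'
from h import *
for u,v,z in [(310,236,.038),(384,257,.038),(332,248,0),(376,268,0),(379,240,0),(335,231,0),(152,258,0),(245,266,0),(150,227,.126),(150,245,.126),(240,235,.126),(240,257,.126),(275,237,.03)]: print(u,v,np.round(at("top",u,v,z),3))
im=cv2.imread("pics/top0.png");a=cv2.resize(im[205:285,130:260],None,fx=6,fy=6,interpolation=2);cv2.imwrite("pics/c.png",a)
E
```

```text
310 236 [ 0.529 -0.08   0.038]
384 257 [ 0.498 -0.248  0.038]
332 248 [ 0.513 -0.136  0.   ]
376 268 [ 0.476 -0.24   0.   ]
379 240 [ 0.542 -0.244  0.   ]
335 231 [ 0.553 -0.14   0.   ]
152 258 [0.45  0.275 0.   ]
245 266 [0.452 0.06  0.   ]
150 227 [0.502 0.256 0.126]
150 245 [0.465 0.251 0.126]
240 235 [0.503 0.07  0.126]
240 257 [0.458 0.065 0.126]
275 237 [ 0.521 -0.002  0.03 ]
```

View pics/c.png

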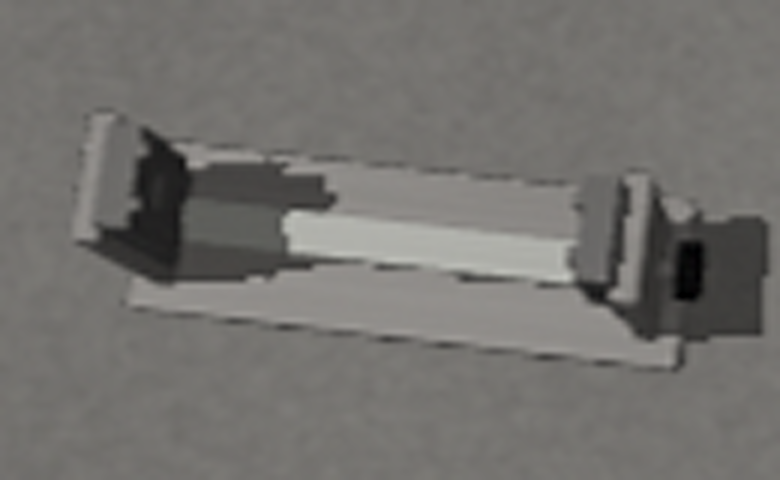

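Crop: the post tops are at about (147,234) and (237,244) px; the holder is nearly aligned with world y. I'll move above it for a wrist view.

>>> step_arm:
  increments:
    - [91.9,-32.4,-20,0,0]
    - [91.9,-32.4,-20,0,0]
    - [91.9,-32.4,-20,0,0]
    - [91.9,-32.4,-20,0,0]
    - [91.9,-32.4,-20,0,0]
    - [91.9,-32.4,-20,0,0]
    - [91.9,-32.4,-20,0,0]
    - [91.9,-32.4,-20,0,0]
    - [91.9,-32.4,-20,0,0]
    - [91.9,-32.4,-20,0,0]
    - [91.9,-32.4,-20,0,0]
    - [91.9,-32.4,-20,0,0]

```text
clock: 1.4
eef_pos: [0.4866, 0.1638, 0.3029]
tool_rot: [0.19, 0.982, 0.0, 0.0]
force: [1.5, 0.2, -0.1]
width: 0.0919
grip_force: 0.0
```

>>> step_arm:
  increments:
    - [91.9,0,0,0,0.119]
    - [91.9,0,0,0,0.119]
    - [91.9,0,0,0,0.119]
    - [91.9,0,0,0,0.119]
    - [91.9,0,0,0,0.119]
    - [91.9,0,0,0,0.119]
    - [91.9,0,0,0,0.119]
    - [91.9,0,0,0,0.119]
    - [91.9,0,0,0,0.119]
    - [91.9,0,0,0,0.119]
    - [91.9,0,0,0,0]
    - [91.9,0,0,0,0]

```text
clock: 2.4
eef_pos: [0.4858, 0.1655, 0.3027]
tool_rot: [0.707, 0.708, -0.0, 0.0]
force: [0.2, 0.9, 0.5]
width: 0.0921
grip_force: 0.0
```

Run:
```python
from h import *
s=arm.get_state(); im=vision.get_image("wrist"); cv2.imwrite("pics/w1.png",im)
print({k:np.round(s[k],4) for k in ["clock","eef_pos","tool_rot","force","q"]})
import pickle;pickle.dump(s,open("s1.pkl","wb"))
cv2.imwrite("pics/w1b.png",cv2.resize(im,(800,600),interpolation=2))
```

```text
{'clock': np.float64(2.4), 'eef_pos': array([0.4858, 0.1655, 0.3027]), 'tool_rot': array([ 0.7066,  0.7076, -0.    ,  0.    ]), 'force': array([0.2219, 0.8824, 0.4568]), 'q': array([ 0.0926, -0.0029,  1.7679, -0.    ,  1.3766,  0.0913])}
```

View pics/w1b.png

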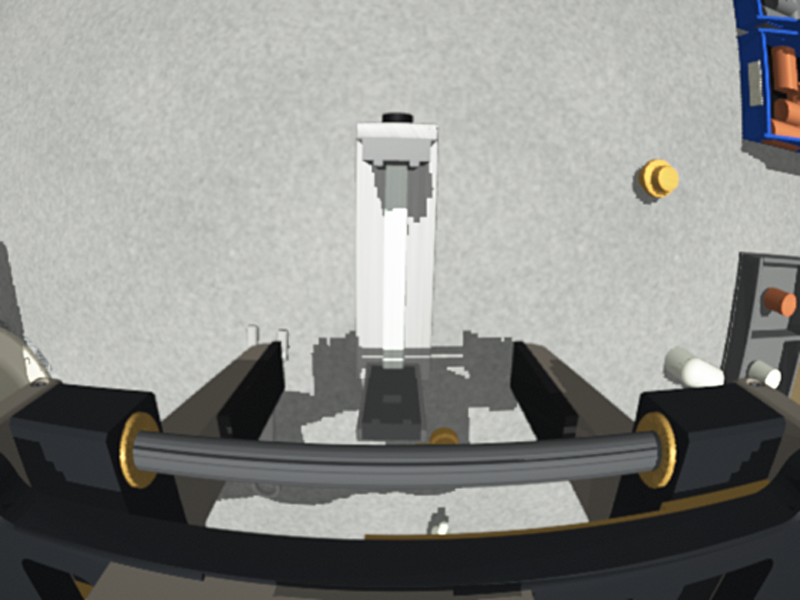

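The wrist view (800 px scale) shows the left post top, columns 358–438 and rows 124–139. The cheek top is at columns 363–430, down to row ~165, with its groove near column 397. The right cheek is at columns 360–425 around row 367, part hidden.

Run:
```python
from h import *
import pickle;s=pickle.load(open("s1.pkl","rb"))
k=560/800
for nm,u,v,z in [("postL out l",358,124,.126),("postL out r",438,125,.126),("postL in l",358,139,.126),("postL in r",438,139,.126),("baseL",357,200,.008),("baseR",436,220,.008),("b2",357,330,.008),("b3",431,340,.008)]:
    print(nm,np.round(at("wrist",u*k,v*k,z,s),4))
print("cheek")
for z in (.119,.129,.139):print(z,*[np.round(at("wrist",u*k,v*k,z,s),4)[:2] for u,v in [(363,164),(430,164),(385,163),(410,163)]])
im=cv2.imread("pics/w1.png")
a=cv2.resize(im[75:150,235:320],None,fx=7,fy=7,interpolation=2)
b=cv2.resize(im[225:315,235:320],None,fx=7*75/90,fy=7*75/90,interpolation=2)
h=min(a.shape[0],b.shape[0]);cv2.imwrite("pics/c2.png",np.hstack([a[:h],b[:h]])[:, :800] if a.shape[1]+b.shape[1]<=800 else cv2.resize(np.hstack([a[:h],b[:h]]),(800,int(h*800/(a.shape[1]+b.shape[1])))))
print(a.shape,b.shape)
```

```text
postL out l [0.4634 0.2702 0.126 ]
postL out r [0.5073 0.2698 0.126 ]
postL in l [0.4634 0.2618 0.126 ]
postL in r [0.5073 0.2619 0.126 ]
baseL [0.4527 0.2237 0.008 ]
baseR [0.5165 0.2075 0.008 ]
b2 [0.4509 0.1141 0.008 ]
b3 [0.5142 0.1052 0.008 ]
cheek
0.119 [0.4657 0.248 ] [0.5035 0.2481] [0.4781 0.2485] [0.4922 0.2485]
0.129 [0.4664 0.2476] [0.5028 0.2476] [0.4783 0.248 ] [0.4919 0.2481]
0.139 [0.4671 0.2472] [0.5021 0.2472] [0.4786 0.2476] [0.4916 0.2476]
(525, 595, 3) (525, 496, 3)
```

View pics/c2.png

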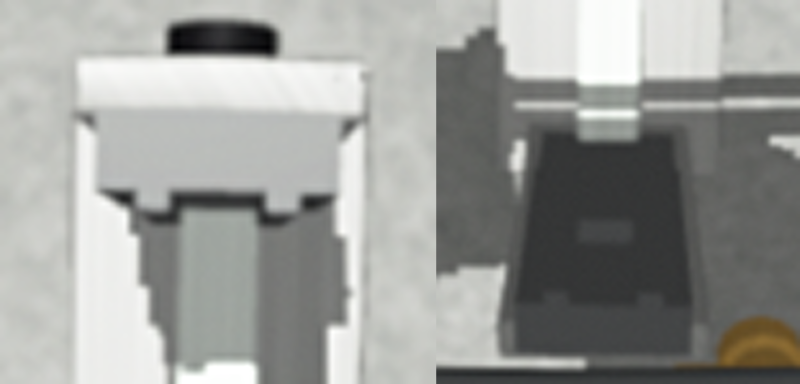

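Both cheeks show. The right one shows its recess at crop (605,232) and its top edge at row ~302, so I can fit the holder's pose and recess height.

Run:
```python
from h import *
import pickle;s=pickle.load(open("s1.pkl","rb"))
from scipy.optimize import least_squares
L=lambda c,r:(235+c/5.13,75+r/5.13)
R=lambda c,r:(235+(c-436)/4.277,225+r/4.277)
# holder pts (x,y,z, zrel to recess?) , pix
P=[((-23,98,126,0),L(75,60)),((23,98,126,0),L(362,60)),((-23,88,126,0),L(75,112)),((23,88,126,0),L(362,112)),
((-18,76,34,1),L(97,192)),((18,76,34,1),L(340,192)),((-7,73,34,1),L(172,212)),((7,73,34,1),L(264,212)),
((-6.25,-76,5.75,1),R(577,244)),((6.25,-76,5.75,1),R(633,244)),((-6.25,-76,-5.75,1),R(577,219)),((6.25,-76,-5.75,1),R(633,219)),
((-7,-73,34,1),R(565,294)),((7,-73,34,1),R(640,294))]
def f(p,full=False):
    e=[]
    st=dict(s); st["eef_pos"]=s["eef_pos"]+np.array([0,0,p[4]])
    for (x,y,z,rel),px in P:
        z=z/1000+(p[3] if rel else 0);c,sn=np.cos(p[2]),np.sin(p[2])
        X=np.array([p[0]+c*x/1e3-sn*y/1e3,p[1]+sn*x/1e3+c*y/1e3,z])
        e.append(proj("wrist",X,st)-px)
    e=np.array(e)
    return e if full else np.append(e.ravel(),p[4]/.002)
o=least_squares(f,[.485,.17,0,.095,0],loss="soft_l1",x_scale=[.01,.01,.01,.01,.01]);print(np.round(o.x,4));print(np.round(f(o.x,True),1))
```

```text
[ 0.4831  0.1731 -0.0175  0.106   0.0014]
[[-0.9 -1.2]
 [ 1.6 -0.1]
 [-1.1  1. ]
 [ 1.3  2.1]
 [-0.6 -0.6]
 [ 0.2  0.3]
 [-0.6 -0.4]
 [ 0.3 -0. ]
 [-0.2 -0.3]
 [ 0.1 -0.1]
 [ 0.2  0.2]
 [-0.1  0.4]
 [ 0.8 -0.3]
 [-0.3 -0. ]]
```

>>> step_arm:
  increments:
    - [91.9,-39.5,2.5,0,0]
    - [91.9,-39.5,2.5,0,0]
    - [91.9,-39.5,2.5,0,0]
    - [91.9,-39.5,2.5,0,0]
    - [91.9,-39.5,2.5,0,0]
    - [91.9,-39.5,2.5,0,0]
    - [91.9,-39.5,2.5,0,0]
    - [91.9,-39.5,2.5,0,0]
    - [91.9,-39.5,2.5,0,0]
    - [91.9,-39.5,2.5,0,0]
    - [91.9,-39.5,2.5,0,0]
    - [91.9,0,0,0,0.09]
    - [91.9,0,0,0,0.09]
    - [91.9,0,0,0,0]
    - [91.9,0,0,0,0]

```text
clock: 3.7
eef_pos: [0.5124, -0.269, 0.3026]
tool_rot: [0.767, 0.641, -0.0, -0.0]
force: [0.1, 0.2, -0.4]
width: 0.0919
grip_force: 0.0
```

Run:
```python
from h import *
s=arm.get_state(); im=vision.get_image("wrist"); cv2.imwrite("pics/w2.png",im)
print({k:np.round(s[k],4) for k in ["clock","eef_pos","tool_rot","force","q"]})
import pickle;pickle.dump(s,open("s2.pkl","wb"))
for d in finder.masks_of("spindle","wrist")[:4]:
    print(round(d["confidence"],2),np.round(d["extent"],1))
    ys,xs=np.nonzero(d["region"]);W=np.array([at("wrist",u,v,.038,s)[:2] for u,v in zip(xs,ys)])
    c=W.mean(0);U,S,V=np.linalg.svd(W-c,full_matrices=False);v=V[0]*np.sign(V[0][1]);t=(W-c)@v
    print(c,v,t.min(),t.max(),c+v*t.min(),c+v*t.max())
cv2.imwrite("pics/c3.png",cv2.resize(im[60:330,150:420],None,fx=2.2,fy=2.2,interpolation=2))
```

```text
{'clock': np.float64(3.7), 'eef_pos': array([ 0.5124, -0.269 ,  0.3026]), 'tool_rot': array([ 7.672e-01,  6.415e-01, -0.000e+00, -1.000e-04]), 'force': array([ 0.1006,  0.2357, -0.4392]), 'q': array([-0.6922,  0.1682,  1.5862,  0.    ,  1.3874, -0.5142])}
0.78 [262.6  97.2  24.2 160. ]Traceback (most recent call last):
  File "<stdin>", line 7, in <module>
  File "h.py", line 13, in at
    c,d=ray(n,u,v,st);return c+d*(z-c[2])/d[2]
        ~~~^^^^^^^^^^
  File "h.py", line 5, in ray
    m=vision.camera_model(n);K=np.array(m["intrinsics"])
ValueError: time passes only in moves, steps and waits
```

```bash
sed -i 's/^def ray/import functools\ncm=functools.lru_cache(None)(vision.camera_model)\ndef ray/; s/m=vision.camera_model(n)/m=cm(n)/' h.py
cat >> h.py <<'E'
def axis(d,s,z):
    ys,xs=np.nonzero(d["region"]);W=np.array([at("wrist",u,v,z,s)[:2] for u,v in zip(xs,ys)])
    c=W.mean(0);v=np.linalg.svd(W-c,full_matrices=False)[2][0];v=v*np.sign(v[1]);t=(W-c)@v;n=(W-c)@np.array([v[1],-v[0]])
    print("dir",v,"ang",np.degrees(np.arctan2(v[1],v[0])),"ends",c+v*t.min(),c+v*t.max(),"len",np.ptp(t))
    for a in np.arange(t.min(),t.max(),.008):
        k=(t>=a)&(t<a+.008);print(round((a-t.min())*1e3),np.round((c+v*(a+.004)+np.array([v[1],-v[0]])*(n[k].min()+n[k].max())/2),4),round(np.ptp(n[k])*1e3,1))
E
python3 - <<'E'
from h import *
import pickle
s=arm.get_state(); im=vision.get_image("wrist"); cv2.imwrite("pics/w2.png",im);pickle.dump(s,open("s2.pkl","wb"))
print(s["clock"],s["eef_pos"])
for d in finder.masks_of("spindle","wrist")[:2]:
    print(round(d["confidence"],2),np.round(d["extent"],1)); axis(d,s,.038)
cv2.imwrite("pics/c3.png",cv2.resize(im[0:270,150:420],None,fx=2.2,fy=2.2,interpolation=2))
E
```

```text
3.8 [ 0.51248681 -0.26863299  0.30274666]
0.84 [128.9 183.9  63.9 164.2]
dir [0.5709328  0.82099679] ang 55.18470144689416 ends [ 0.27137138 -0.31769504] [ 0.39513252 -0.13972752] len 0.2167700620102122
0 [ 0.2739 -0.3146] 11.1
8 [ 0.277 -0.307] 23.3
16 [ 0.2831 -0.3015] 25.5
24 [ 0.2876 -0.2949] 26.4
32 [ 0.292  -0.2882] 26.5
40 [ 0.2964 -0.2815] 26.3
48 [ 0.3013 -0.2752] 25.9
56 [ 0.3058 -0.2685] 25.6
64 [ 0.3104 -0.262 ] 25.9
72 [ 0.3139 -0.2547] 27.8
80 [ 0.3186 -0.2482] 32.4
88 [ 0.3236 -0.242 ] 34.2
96 [ 0.3286 -0.2357] 34.3
104 [ 0.3331 -0.2291] 34.6
112 [ 0.3375 -0.2224] 33.8
120 [ 0.3422 -0.2159] 33.6
128 [ 0.3468 -0.2094] 34.2
136 [ 0.3509 -0.2025] 34.6
144 [ 0.3555 -0.196 ] 33.6
152 [ 0.3602 -0.1895] 33.0
160 [ 0.365 -0.183] 33.6
168 [ 0.3695 -0.1764] 33.5
176 [ 0.3739 -0.1697] 33.5
184 [ 0.3784 -0.1631] 33.1
192 [ 0.3829 -0.1565] 33.0
200 [ 0.3871 -0.1497] 33.0
208 [ 0.3922 -0.1435] 10.8
216 [ 0.3969 -0.137 ] 2.8
0.78 [263.4  98.4  27.5 159.5]
dir [0.18500738 0.98273713] ang 79.338437194197 ends [ 0.49847141 -0.24663093] [ 0.53100678 -0.07380695] len 0.17585982977695552
0 [ 0.4989 -0.2426] 8.6
8 [ 0.5008 -0.2349] 24.6
16 [ 0.5018 -0.2269] 25.7
24 [ 0.5038 -0.2191] 24.5
32 [ 0.5053 -0.2113] 24.4
40 [ 0.5067 -0.2034] 24.4
48 [ 0.5082 -0.1955] 24.3
56 [ 0.5096 -0.1877] 24.3
64 [ 0.5106 -0.1797] 25.3
72 [ 0.512  -0.1718] 25.3
80 [ 0.5139 -0.1641] 24.2
88 [ 0.5159 -0.1563] 25.2
96 [ 0.5173 -0.1484] 25.3
104 [ 0.5187 -0.1405] 25.3
112 [ 0.5196 -0.1326] 20.0
120 [ 0.5215 -0.1248] 21.1
128 [ 0.523  -0.1169] 21.1
136 [ 0.5248 -0.1091] 20.1
144 [ 0.5257 -0.1012] 19.1
152 [ 0.5271 -0.0933] 19.2
160 [ 0.5285 -0.0854] 19.2
168 [ 0.5294 -0.0774] 9.6
```

View pics/c3.png

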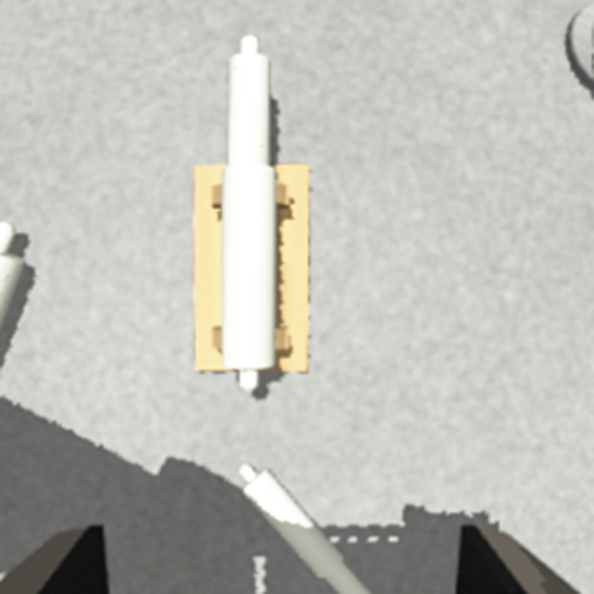

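The wrist crop shows the spindle on the rest, measuring 176 mm, so it's the right one. Its origin is about (0.5096, -0.1877). Going down to grip it.

>>> step_arm:
  increments:
    - [91.9,39.5,-8.6,0,0]
    - [91.9,39.6,-8.6,0,0]
    - [91.9,0,0,35,0]
    - [91.9,0,0,35,0]
    - [91.9,0,0,35,0]
    - [91.9,0,0,35,0]
    - [91.9,0,0,30,0]
    - [91.9,0,0,17,0]
    - [91.9,0,0,8.6,0]
    - [91.9,0,0,0,0]
    - [91.9,0,0,0,0]

```text
clock: 4.82
eef_pos: [0.5103, -0.1883, 0.1079]
tool_rot: [0.768, 0.64, 0.0, 0.0]
force: [-0.6, 0.5, 0.6]
width: 0.0919
grip_force: 0.0
```

>>> step_arm:
  increments:
    - [60,0,0,0,0]
    - [45,0,0,0,0]
    - [36,0,0,0,0]
    - [30,0,0,0,0]
    - [24,0,0,0,0]
    - [15,0,0,0,0]
    - [15,0,0,0,0]
    - [15,0,0,0,0]
    - [15,0,0,0,0]
    - [15,0,0,0,0]

```text
clock: 5.65
eef_pos: [0.5098, -0.1881, 0.107]
tool_rot: [0.768, 0.64, -0.0, -0.0]
force: [1.2, -0.2, 0.4]
width: 0.0273
grip_force: 0.6
```

>>> step_arm:
  increments:
    - [5,0,0,0,0]
    - [5,0,0,0,0]
    - [5,0,0,0,0]
    - [5,0,0,0,0]

```text
clock: 5.98
eef_pos: [0.5102, -0.1883, 0.1073]
tool_rot: [0.768, 0.64, 0.0, 0.001]
force: [2.9, 0.3, -0.6]
width: 0.0254
grip_force: 30.0
```

>>> step_arm:
  increments:
    - [5,0,0,-10,0]
    - [5,0,0,-20,0]
    - [5,0,0,-30,0]
    - [5,0,0,-30,0]
    - [5,0,0,-30,0]
    - [5,0,0,-20,0]
    - [5,20,-7,0,0]
    - [5,31,-12,0,0]
    - [5,31,-12,0,0]
    - [5,31,-12,0,0]
    - [5,31,-12,0,0]
    - [5,31,-12,0,0]
    - [5,31,-12,0,0]
    - [5,31,-12,0,0]
    - [5,31,-12,0,0]
    - [5,23,-7,0,0]
    - [5,10,-3,0,0]
    - [5,0,0,0,0.05]
    - [5,0,0,0,0.051]
    - [5,0,0,0,0]

```text
clock: 7.65
eef_pos: [0.4529, 0.1281, 0.2472]
tool_rot: [0.8, 0.6, -0.001, 0.0]
force: [-0.5, -0.5, -1.0]
width: 0.025
grip_force: 30.0
```

```bash
cat > look.py <<'E'
from h import *
s=arm.get_state(); im=vision.get_image("wrist"); cv2.imwrite("pics/wn.png",im)
print({k:np.round(s[k],4) for k in ["clock","eef_pos","tool_rot","force","torque","q","width"]})
for d in finder.masks_of("spindle","wrist")[:2]:
    print(round(d["confidence"],2),np.round(d["extent"],1)); axis(d,s,s["eef_pos"][2]-.069)
E
python3 look.py
```

```text
{'clock': np.float64(7.65), 'eef_pos': array([0.4529, 0.1281, 0.2472]), 'tool_rot': array([ 8.e-01,  6.e-01, -5.e-04,  0.e+00]), 'force': array([-0.5369, -0.4717, -0.9804]), 'torque': array([-0.0735,  0.0987, -0.0365]), 'q': array([ 1.8300e-02, -6.5600e-02,  1.9421e+00, -7.0000e-04,  1.2660e+00,
        3.0240e-01]), 'width': np.float64(0.025)}
0.92 [277.6 197.5  57.6 332.2]
dir [0.2799408  0.96001726] ang 73.74332842774494 ends [0.43483529 0.07010372] [0.4846616  0.24097596] len 0.17798871027929364
0 [0.436  0.0739] 20.9
8 [0.4382 0.0816] 25.3Traceback (most recent call last):
  File "look.py", line 5, in <module>
    print(round(d["confidence"],2),np.round(d["extent"],1)); axis(d,s,s["eef_pos"][2]-.069)
                                                             ~~~~^^^^^^^^^^^^^^^^^^^^^^^^^^
  File "h.py", line 30, in axis
    k=(t>=a)&(t<a+.008);print(round((a-t.min())*1e3),np.round((c+v*(a+.004)+np.array([v[1],-v[0]])*(n[k].min()+n[k].max())/2),4),round(np.ptp(n[k])*1e3,1))
                                                                                                    ~~~~~~~~^^
    return umr_minimum(a, axis, None, out, keepdims, initial, where)
ValueError: zero-size array to reduction operation minimum which has no identity
```

>>> step_arm:
  increments:
    - [5,0,0,15,0]
    - [5,0,0,15,0]
    - [5,0,0,15,0]
    - [5,0,0,10,0]
    - [5,0,0,7,0]
    - [5,0,0,0,0]
    - [5,0,0,0,0]

```text
clock: 8.33
eef_pos: [0.4533, 0.1282, 0.1853]
tool_rot: [0.8, 0.6, -0.0, -0.0]
force: [0.7, -1.0, -0.6]
width: 0.0251
grip_force: 30.0
```

>>> step_arm:
  increments:
    - [5,1.9,-0.5,0,0]
    - [5,1.9,-0.5,0,0]
    - [5,0,0,0,0]
    - [5,0,0,0,0]

```text
clock: 8.67
eef_pos: [0.4536, 0.1324, 0.1856]
tool_rot: [0.8, 0.6, 0.0, 0.0]
force: [-0.1, -0.4, -0.7]
width: 0.0254
grip_force: 30.0
```

>>> step_arm:
  increments:
    - [5,1.9,-0.5,0,0]
    - [5,1.9,-0.5,0,0]
    - [5,0,0,0,0]
    - [5,0,0,0,0]

```text
clock: 9.0
eef_pos: [0.4534, 0.1363, 0.1851]
tool_rot: [0.8, 0.6, -0.0, 0.0]
force: [0.2, -1.0, -1.2]
width: 0.025
grip_force: 30.0
```

>>> step_arm:
  increments:
    - [5,1,-0.25,0,0]
    - [5,1,-0.25,0,0]
    - [5,0,0,0,0]
    - [5,0,0,0,0]

```text
clock: 9.33
eef_pos: [0.4535, 0.1381, 0.1851]
tool_rot: [0.8, 0.6, -0.0, 0.0]
force: [-0.5, -1.6, -0.0]
width: 0.0255
grip_force: 30.0
```

>>> step_arm:
  increments:
    - [5,1,-0.25,0,0]
    - [5,1,-0.25,0,0]
    - [5,0,0,0,0]
    - [5,0,0,0,0]

```text
clock: 9.67
eef_pos: [0.4536, 0.1403, 0.1852]
tool_rot: [0.8, 0.6, 0.0, 0.0]
force: [0.3, -2.0, 0.1]
width: 0.025
grip_force: 30.0
```

>>> step_arm:
  increments:
    - [5,1,-0.25,0,0]
    - [5,1,-0.25,0,0]
    - [5,0,0,1,0]
    - [5,0,0,1,0]
    - [5,0,0,1,0]
    - [5,0,0,1,0]
    - [5,0,0,1,0]
    - [5,0,0,0,0]

```text
clock: 10.33
eef_pos: [0.4535, 0.1424, 0.1799]
tool_rot: [0.8, 0.6, -0.0, -0.0]
force: [0.0, -2.3, 0.6]
width: 0.0252
grip_force: 30.0
```

>>> step_arm:
  increments:
    - [5,0,0,1,0]
    - [5,0,0,1,0]
    - [5,0,0,0,0]

```text
clock: 10.58
eef_pos: [0.4535, 0.1424, 0.1779]
tool_rot: [0.8, 0.6, -0.0, -0.0]
force: [-0.2, -3.3, 0.2]
width: 0.0254
grip_force: 30.0
```

>>> step_arm:
  increments:
    - [5,0,0,1,0]
    - [5,0,0,0,0]

```text
clock: 10.75
eef_pos: [0.4532, 0.1425, 0.1767]
tool_rot: [0.8, 0.6, -0.0, -0.0]
force: [-0.2, 0.1, -1.2]
width: 0.0251
grip_force: 30.0
```

>>> step_arm:
  increments:
    - [5,0,0,1,0]
    - [5,0,0,0,0]

```text
clock: 10.92
eef_pos: [0.4532, 0.1427, 0.1757]
tool_rot: [0.8, 0.6, -0.0, -0.001]
force: [0.2, -0.0, -1.3]
width: 0.0254
grip_force: 30.0
```

>>> step_arm:
  increments:
    - [5,0,0,1,0]
    - [5,0,0,0,0]

```text
clock: 11.08
eef_pos: [0.4534, 0.1426, 0.1749]
tool_rot: [0.8, 0.6, -0.0, -0.0]
force: [0.2, 0.8, -1.0]
width: 0.025
grip_force: 30.0
```

>>> step_arm:
  increments:
    - [5,0,0,1,0]
    - [5,0,0,0,0]

```text
clock: 11.25
eef_pos: [0.4535, 0.1425, 0.174]
tool_rot: [0.8, 0.6, -0.0, -0.0]
force: [-0.1, 0.3, -1.2]
width: 0.0251
grip_force: 30.0
```

The spring push dropped away at TCP z ≈ 0.177, so the sprung pin is in the left recess. Now I'll compress towards +y.

>>> step_arm:
  increments:
    - [5,0,0,-0.8,0]
    - [5,1.93,-0.52,0,0]
    - [5,1.93,-0.52,0,0]
    - [5,1.93,-0.52,0,0]
    - [5,1.93,-0.52,0,0]
    - [5,1.93,-0.52,0,0]
    - [5,1.93,-0.52,0,0]
    - [5,0,0,0,0]
    - [5,0,0,0,0]

```text
clock: 12.0
eef_pos: [0.454, 0.1543, 0.175]
tool_rot: [0.8, 0.6, 0.0, 0.0]
force: [1.5, -3.9, -0.7]
width: 0.0251
grip_force: 30.1
```

>>> step_arm:
  increments:
    - [5,1.93,-0.52,0,0]
    - [5,1.93,-0.52,0,0]
    - [5,1.93,-0.52,0,0]
    - [5,0,0,0,0]
    - [5,0,0,0,0]

```text
clock: 12.42
eef_pos: [0.4547, 0.1599, 0.1753]
tool_rot: [0.8, 0.6, 0.0, 0.001]
force: [3.2, -6.7, -2.0]
width: 0.0251
grip_force: 30.2
```

```bash
sed -i 's/for a in np.arange.*/for a in []:/' h.py; python3 look.py; python3 -c "
import cv2;im=cv2.imread('pics/wn.png');cv2.imwrite('pics/c4.png',cv2.resize(im,(800,600),interpolation=2))"
```

```text
{'clock': np.float64(12.4167), 'eef_pos': array([0.4547, 0.1599, 0.1753]), 'tool_rot': array([7.999e-01, 6.002e-01, 4.000e-04, 1.000e-03]), 'force': array([ 3.2283, -6.6856, -2.0416]), 'torque': array([-1.0928, -0.4257, -0.3513]), 'q': array([ 8.7400e-02,  5.9500e-02,  1.9726e+00, -1.3000e-03,  1.1077e+00,
        3.7130e-01]), 'width': np.float64(0.0251)}
0.92 [279.6 220.2  55.1 285.2]
dir [0.2941464  0.95576038] ang 72.89364125506167 ends [0.43592499 0.1021967 ] [0.48155556 0.25046263] len 0.15512877346935983
```

View pics/c4.png

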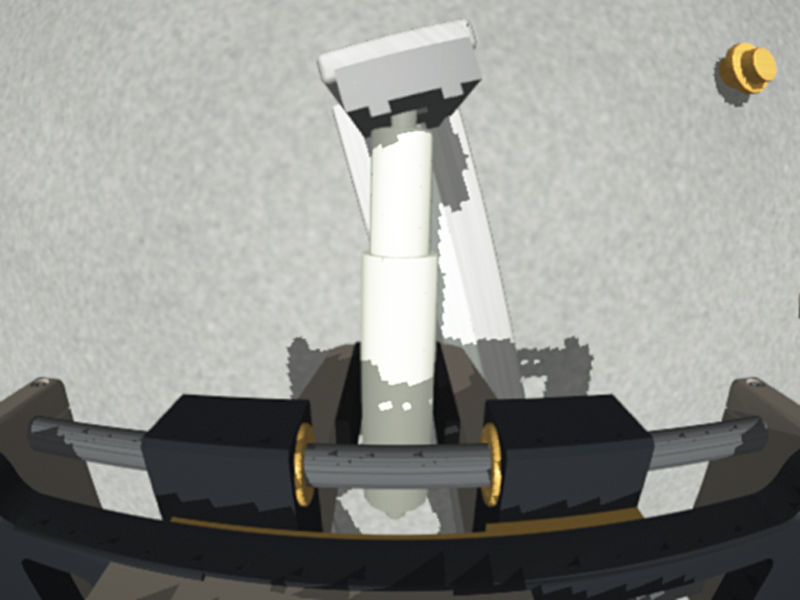

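The wrist view shows the sleeve end in the left groove with the sleeve partly compressed. The force has a sideways part (+x), so I'll relieve it by shifting towards +x.

>>> step_arm:
  increments:
    - [5,0.3,1,0,0]
    - [5,0.1,0.5,0,0]
    - [5,0,0,0,0]
    - [5,0,0,0,0]

```text
clock: 12.85
eef_pos: [0.4556, 0.1599, 0.1749]
tool_rot: [0.8, 0.6, -0.0, 0.0]
force: [1.0, -6.4, -0.4]
width: 0.0254
grip_force: 30.0
```

>>> step_arm:
  increments:
    - [5,0,0,0,-0.026]
    - [5,0,0,0,-0.026]
    - [5,0,0,0,0]
    - [5,0,0,0,0]

```text
clock: 13.18
eef_pos: [0.4575, 0.1596, 0.1759]
tool_rot: [0.784, 0.62, 0.002, 0.002]
force: [6.4, -6.9, -2.3]
width: 0.0251
grip_force: 30.5
```

>>> step_arm:
  increments:
    - [5,0.5,2,0,0]
    - [5,0.5,2.5,0,0]
    - [5,0,0,0,0]
    - [5,0,0,0,0]

```text
clock: 13.52
eef_pos: [0.4604, 0.1598, 0.175]
tool_rot: [0.784, 0.621, -0.0, 0.0]
force: [2.0, -6.7, -0.8]
width: 0.0255
grip_force: 30.1
```

```bash
python3 look.py
```

```text
{'clock': np.float64(13.5167), 'eef_pos': array([0.4604, 0.1598, 0.175 ]), 'tool_rot': array([ 7.840e-01,  6.208e-01, -1.000e-04,  5.000e-04]), 'force': array([ 1.9745, -6.7098, -0.783 ]), 'torque': array([-1.0274, -0.1968, -0.2875]), 'q': array([ 8.5900e-02,  7.4600e-02,  1.9573e+00, -1.0000e-03,  1.1094e+00,
        3.1770e-01]), 'width': np.float64(0.0255)}
0.6 [279.9 222.2  56.  283.7]
dir [0.23918152 0.97097487] ang 76.1617617759893 ends [0.44494584 0.10113778] [0.48181789 0.25082257] len 0.15415928472056473
```

Run:
```python
from h import *
s={"eef_pos":np.array([.4547,.1599,.1753]),"tool_rot":np.array([.7999,.6002,.0004,.001])}
z=s["eef_pos"][2]-.069
R=Ro.from_quat(s["tool_rot"]).as_matrix()
for u,v,dz in [(400,255,.013),(404,128,.010),(403,133,.010),(400,110,.0045)]:
    p=at("wrist",u*.7,v*.7,z+dz,s);print(u,v,np.round(p,4),np.round((R.T@(p-s["eef_pos"]))*1e3,1))
im=cv2.imread("pics/wn.png");cv2.imwrite("pics/c5.png",cv2.resize(im[60:200,210:350],None,fx=4.2,fy=4.2,interpolation=2))
```

```text
400 255 [0.4685 0.2075 0.1193] [49.5 -0.2 56. ]
404 128 [0.4803 0.2438 0.1163] [87.8  1.  59. ]
403 133 [0.4796 0.2424 0.1163] [86.2  0.7 59. ]
400 110 [0.481  0.2503 0.1108] [94.2 -0.1 64.4]
```

View pics/c5.png

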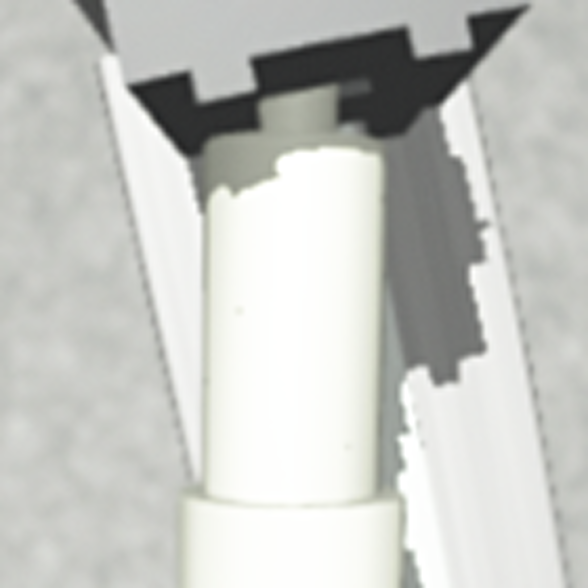

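The crop shows the pin in the recess but against its −x edge, with a light gap on the right at (352,87). c ≈ 17 mm. I'll shift +x a little and compress on.

>>> step_arm:
  increments:
    - [5,0.3,1.5,0,0]
    - [5,1,-0.2,0,0]
    - [5,1,-0.2,0,0]
    - [5,1,-0.2,0,0]
    - [5,0,0,0,0]
    - [5,0,0,0,0]

```text
clock: 14.12
eef_pos: [0.4617, 0.1628, 0.1748]
tool_rot: [0.784, 0.621, -0.001, 0.0]
force: [1.1, -6.0, -0.8]
width: 0.0254
grip_force: 30.0
```

>>> step_arm:
  increments:
    - [5,1,-0.2,0,0]
    - [5,0,0,0,0]
    - [5,0,0,0,0]

```text
clock: 14.37
eef_pos: [0.4618, 0.1637, 0.1748]
tool_rot: [0.784, 0.621, -0.001, 0.0]
force: [1.1, -7.1, 0.3]
width: 0.0255
grip_force: 30.0
```

>>> step_arm:
  increments:
    - [5,0.7,-0.1,0,0]
    - [5,0,0,0,0]
    - [5,0,0,0,0]

```text
clock: 14.62
eef_pos: [0.4619, 0.1644, 0.1749]
tool_rot: [0.784, 0.621, -0.001, 0.001]
force: [1.9, -6.6, -0.2]
width: 0.025
grip_force: 30.0
```

>>> step_arm:
  increments:
    - [5,0,1.8,0,-0.018]
    - [5,0,1.8,0,-0.018]
    - [5,0,1.8,0,-0.018]
    - [5,0,1.8,0,-0.018]
    - [5,0,1.8,0,-0.018]
    - [5,0,1.8,0,-0.018]
    - [5,0,0,0,0]
    - [5,0,0,0,0]

```text
clock: 15.28
eef_pos: [0.4723, 0.1624, 0.1747]
tool_rot: [0.749, 0.662, -0.001, 0.0]
force: [0.6, -7.1, -0.9]
width: 0.0254
grip_force: 30.0
```

```bash
python3 look.py
```

```text
{'clock': np.float64(15.2833), 'eef_pos': array([0.4723, 0.1624, 0.1747]), 'tool_rot': array([ 7.492e-01,  6.624e-01, -8.000e-04,  2.000e-04]), 'force': array([ 0.609 , -7.063 , -0.9053]), 'torque': array([-1.0751,  0.0506, -0.1031]), 'q': array([ 8.9300e-02,  1.0650e-01,  1.9234e+00, -1.4000e-03,  1.1127e+00,
        2.1280e-01]), 'width': np.float64(0.0254)}
0.69 [277.9 226.9  56.7 269.2]
dir [0.12670774 0.99194009] ang 82.72061385776816 ends [0.46361494 0.10239541] [0.48248896 0.25015197] len 0.1489571416542035
```

>>> step_arm:
  increments:
    - [5,0.1,1.7,0,-0.0175]
    - [5,0.1,1.7,0,-0.0175]
    - [5,0.1,1.7,0,-0.0175]
    - [5,0,0,0,0]

```text
clock: 15.72
eef_pos: [0.4775, 0.1621, 0.1747]
tool_rot: [0.731, 0.682, -0.001, 0.0]
force: [0.3, -5.5, -0.4]
width: 0.0249
grip_force: 30.0
```

>>> step_arm:
  increments:
    - [5,0.1,1.7,0,-0.0175]
    - [5,0.1,1.7,0,-0.0175]
    - [5,0,0,0,0]

```text
clock: 15.97
eef_pos: [0.4809, 0.1622, 0.1747]
tool_rot: [0.719, 0.695, -0.001, 0.0]
force: [0.9, -5.8, -0.6]
width: 0.0253
grip_force: 30.0
```

>>> step_arm:
  increments:
    - [5,0.1,1.7,0,-0.0175]
    - [5,0,0,0,0]
    - [5,0,0,0,0]

```text
clock: 16.22
eef_pos: [0.4825, 0.1622, 0.1747]
tool_rot: [0.713, 0.701, -0.001, 0.0]
force: [0.6, -5.9, -0.6]
width: 0.0254
grip_force: 30.0
```

```bash
python3 look.py
```

```text
{'clock': np.float64(16.2167), 'eef_pos': array([0.4825, 0.1622, 0.1747]), 'tool_rot': array([ 7.133e-01,  7.009e-01, -9.000e-04,  1.000e-04]), 'force': array([ 0.6138, -5.9327, -0.5941]), 'torque': array([-1.0241,  0.0134, -0.0344]), 'q': array([ 8.7100e-02,  1.3050e-01,  1.8970e+00, -1.5000e-03,  1.1152e+00,
        1.0540e-01]), 'width': np.float64(0.0254)}
0.92 [280.1 227.7  56.8 269.6]
dir [0.01950201 0.99980982] ang 88.8825461262787 ends [0.48028079 0.10172598] [0.48316715 0.24970115] len 0.14800331221588392
0.72 [279.9 204.9 112.5 338.5]
dir [0.01493062 0.99988853] ang 89.14450685350579 ends [0.48202096 0.09191397] [0.4847808  0.27673711] len 0.184843748458564
```

The swing went without a bump and the spindle lies level in the holder's plane. Letting it out towards −y, feeling for the right recess.

>>> step_arm:
  increments:
    - [5,-1.5,0.5,0,0]
    - [5,-1.5,0,0,0]
    - [5,0,0,0,0]

```text
clock: 16.57
eef_pos: [0.4827, 0.1592, 0.1746]
tool_rot: [0.713, 0.701, -0.001, -0.0]
force: [0.1, -5.2, -0.9]
width: 0.0253
grip_force: 30.0
```

>>> step_arm:
  increments:
    - [5,-1,0,0,0]
    - [5,-1,0,0,0]
    - [5,0,0,0,0]

```text
clock: 16.82
eef_pos: [0.4826, 0.1573, 0.1746]
tool_rot: [0.713, 0.701, -0.001, -0.0]
force: [-0.3, -4.7, 0.1]
width: 0.0252
grip_force: 30.0
```

>>> step_arm:
  increments:
    - [5,-0.8,0,0,0]
    - [5,-0.7,0,0,0]
    - [5,0,0,0,0]

```text
clock: 17.07
eef_pos: [0.4827, 0.1561, 0.1747]
tool_rot: [0.713, 0.701, -0.001, -0.0]
force: [-0.3, -5.7, -0.6]
width: 0.0253
grip_force: 30.0
```

>>> step_arm:
  increments:
    - [5,-0.8,0,0,0]
    - [5,-0.7,0,0,0]
    - [5,0,0,0,0]

```text
clock: 17.32
eef_pos: [0.4828, 0.1547, 0.1748]
tool_rot: [0.713, 0.701, -0.0, -0.0]
force: [-0.6, -4.4, -1.9]
width: 0.0252
grip_force: 30.0
```

>>> step_arm:
  increments:
    - [5,-0.8,0,0,0]
    - [5,-0.7,0,0,0]
    - [5,0,0,0,0]

```text
clock: 17.57
eef_pos: [0.4829, 0.1532, 0.1748]
tool_rot: [0.713, 0.701, -0.0, -0.0]
force: [-0.1, -3.4, -0.2]
width: 0.0253
grip_force: 30.0
```

>>> step_arm:
  increments:
    - [5,-0.8,0,0,0]
    - [5,-0.7,0,0,0]
    - [5,0,0,0,0]

```text
clock: 17.82
eef_pos: [0.4829, 0.1517, 0.1748]
tool_rot: [0.713, 0.701, -0.0, -0.0]
force: [-1.6, -4.2, -1.1]
width: 0.0255
grip_force: 30.0
```

>>> step_arm:
  increments:
    - [5,-0.5,0,0,0]
    - [5,-0.5,0,0,0]
    - [5,0,0,0,0]

```text
clock: 18.07
eef_pos: [0.4829, 0.1508, 0.1749]
tool_rot: [0.713, 0.701, -0.0, -0.0]
force: [-1.6, -3.3, -0.2]
width: 0.025
grip_force: 30.0
```

>>> step_arm:
  increments:
    - [5,-0.5,-0.4,0,0]
    - [5,-0.5,0,0,0]
    - [5,0,0,0,0]

```text
clock: 18.32
eef_pos: [0.4826, 0.1498, 0.1749]
tool_rot: [0.713, 0.701, 0.0, 0.0]
force: [-0.8, -4.1, -1.7]
width: 0.0257
grip_force: 30.0
```

>>> step_arm:
  increments:
    - [5,-0.5,0,0,0]
    - [5,-0.5,0,0,0]
    - [5,0,0,0,0]

```text
clock: 18.57
eef_pos: [0.4826, 0.1493, 0.1749]
tool_rot: [0.714, 0.701, 0.001, -0.0]
force: [-0.1, 0.5, -3.1]
width: 0.0249
grip_force: 30.0
```

The push went to zero, so the fixed pin has met its recess bottom. Opening.

>>> step_arm:
  increments:
    - [27,0,0,0,0]
    - [30,0,0,0,0]
    - [36,0,0,0,0]
    - [45,0,0,0,0]
    - [55,0,0,0,0]
    - [60,0,0,0,0]
    - [60,0,0,0,0]
    - [60,0,0,0,0]
    - [60,0,0,-5,0]
    - [60,0,0,-15,0]
    - [60,0,0,-25,0]
    - [60,0,0,-25,0]
    - [60,0,0,-25,0]
    - [60,-25,0,-10,0]
    - [60,-40,0,0,0]
    - [60,-40,0,0,0]
    - [60,0,0,0,0]

```text
clock: 19.98
eef_pos: [0.481, 0.0386, 0.2808]
tool_rot: [0.715, 0.699, -0.001, 0.002]
force: [0.0, 0.6, 0.7]
width: 0.0597
grip_force: 0.0
```

```bash
python3 look.py; python3 -c "
import cv2;im=cv2.imread('pics/wn.png');cv2.imwrite('pics/c6.png',cv2.resize(im[0:315,140:420],None,fx=1.9,fy=1.9,interpolation=2))"
```

```text
{'clock': np.float64(19.9833), 'eef_pos': array([0.481 , 0.0386, 0.2808]), 'tool_rot': array([ 7.154e-01,  6.987e-01, -6.000e-04,  1.600e-03]), 'force': array([0.0043, 0.5795, 0.6839]), 'torque': array([-0.037 ,  0.055 ,  0.0164]), 'q': array([-0.1696, -0.0685,  1.8757, -0.0029,  1.3324, -0.1453]), 'width': np.float64(0.0597)}
0.69 [314.1 226.9  48.4  36.3]
dir [-0.97895398  0.20408112] ang 168.22428626299856 ends [0.51083132 0.05937493] [0.4863553  0.06447741] len 0.025002216731517958
0.64 [202.4 355.8  28.   28.8]
dir [0.53882109 0.84242022] ang 57.396578379077795 ends [ 0.4215212  -0.03118414] [ 0.43875698 -0.00423684] len 0.03198795428137716
```

View pics/c6.png

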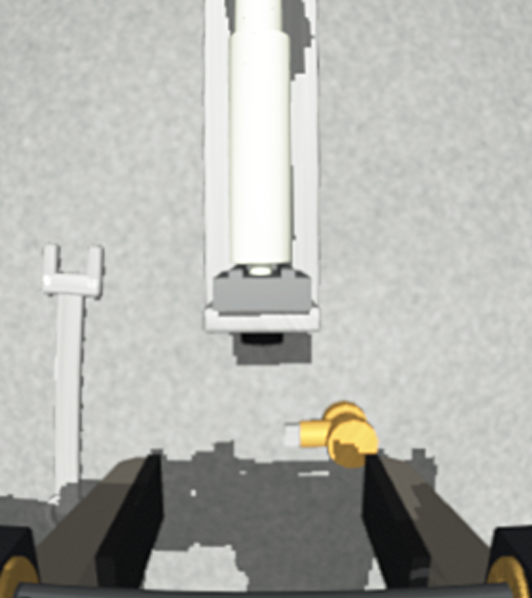

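The picture shows the spindle in line with the holder, with the fixed pin entering the right groove at (260,270), held off the base. The valve and wrench haven't moved, and the gripper is clear.

```bash
python3 -c "
from workcell import arm
print(arm.finish_job())"
```

```text
the job is handed in; nothing more can be done
None
```

The spindle is fitted between the posts with both pins felt going into their recesses, the gripper has let go and is clear, and the job was handed in at about 20 s; no verdict came back.

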